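# Turn a ratcheted repair turntable back to its mark

### The arm

A 6-joint arm with a two-finger parallel gripper is mounted at the origin on the work surface. World frame = base frame: x ahead of the robot, y to its left, z up, the work surface at z = 0. Lengths are in m, angles in rad, forces in N, time in s.
With the tool pointing down it reaches from about 0.425 to 0.95 m from the base axis. Payload 14.7 kg.
Tool frame: the origin (TCP) lies midway between the tips of the shut fingers; the grasp point (between the pads) lies 19 mm behind it; z points along the fingers, y is the direction in which the jaws open and shut (so a half turn about z gives the same grasp; the last joint's range is limited). The gripper opens to 85 mm and grips with 20 to 120 N. Pads are 22 mm wide; open, the fingers measure 114 mm over their backs; the gripper's body (76 mm by 85 mm) begins 54 mm behind the grasp point. The pads swing forward as they close: fully open they stand 13 mm farther back than shut.
Start: joints at [1.278, 0.48, 1.596, -0, 1.065, -0.047], TCP at [0.158, 0.63, 0.231] pointing down, gripper open.
Joint ranges: [-2.75, 2.75], [-0.82, 2.05], [0.23, 2.67], [-1.56, 4.7], [0.09, 2.69], [-2.92, 2.92]. Speed limits (rad/s): [1.89, 1.89, 2.39, 3.01, 3.01, 3.01].

### API

Orientations are given as a 3x3 rotation matrix whose columns are the frame's x, y, z axes.
In Python, from workcell import bot, imaging, spotter gives the robot as it stands. The module is installed in compiled form; this text tells all that it offers.
- The arm moves only by the tool move_arm, never from a script. Its argument "steps" is a list of rows, each an object with "gripper": the closure in counts, from 0 (fully open) to 255 (shut); "translation": the shift along the tool's x, y, z in units of 30 mm (1.0 is 30 mm), a list of three; "rotation": the turn, a rotation vector about the tool's x, y, z in units of 8 degrees (1.0 is 8 degrees), a list of three. A call has 1 to 5 rows; each row is the pose to reach, as a shift and turn from the pose commanded when the call began, along the tool's axes at that moment; what a row does not reach only later rows make up. A row lasts 1/10 s, in which the tool goes at most 50 mm and 8.59 degrees, less where a joint would pass 70% of its speed; a pose out of reach is approached as far as the arm can. A call with a gripper value outside its range is refused whole. The fingers move at their own pace and stop on an object; "squeeze" is the grip in N (left out, the last holds). Time passes only in rows, so rows that repeat a pose let the fingers close. It gives the time, the measured TCP pose, the force and the opening at its end, in the units of the state.
- bot.sense(): the state, without advancing time (a new reading comes with each control period).
- imaging.get_image(name): name is "scene" or "side" or "wrist"; returns the picture (384x512x3 uint8, red, green, blue); there is no depth.
- imaging.camera_info(name): a dict with "camera_matrix" (3x3 intrinsics, pixels), "k1" (the pictures are not rectified: a ray, as slopes to the right and down, at radius r is drawn at 1 + k1 r^2 times it, then the intrinsics apply), "rvec" (rotation vector, rad) and "tvec" (3), from world to camera coordinates, as OpenCV has them. Camera axes: x right, y down, z forward; pixel columns grow to the right and rows downward; lengths in m; the calibration is good to about 2 mm. A picture is of the moment at which its call begins: read the wrist's pose just before it. camera_info takes no time and is no camera call; for the wrist camera it gives the pose at the moment of the call.
- bot.job_done(): hands the job in, once; it reports no verdict.
Trained networks look in the newest picture that a camera, given by its name, has taken for a name from the list of things; names that differ only in an ending like _2 or _b are one class to them, and where a whole thing is asked for, a point or a joint stands for the part that bears it (a point fixed in the world has none). Each returns a list of dicts, best first, with "p" (0 to 1); they miss things now and then, are a little off and sometimes report something else, mostly with a low value. They report only what shows in the picture. A call takes as long as a camera call.
- spotter.look_for(camera, query): "position" ([x, y, z] in m, in world coordinates, good to about 4 mm: the middle of the surface that is visible of it).
- spotter.silhouettes(camera, query): "mask" (384x512 bool, what is visible of it).
- spotter.mark_of(camera, query): "position" ([x, y, z] in m, in world coordinates, good to about 4 mm: a listed point, or the origin of a listed thing).
The state is a dict: "time_s": time; "qpos": joint angles; "dq": joint speeds; "effort": joint torques, N m; "tool_pos": TCP position; "orientation": TCP orientation; "wrist_force": force on the tool from outside, world axes, zero at the start; "torque": the same for the moment, N m; "grip_width": opening from 0.0 (shut) to 1.0 (fully open).
Only numpy, scipy, OpenCV 4.12 (cv2) and the standard library are available. Lean on these libraries where they do the work, as an engineer would, in place of code of your own. Each camera call takes 0.05 s, during which the arm holds its last target. There are 200 camera calls.

### The job

Lift the orange pawl off the toothed wheel and lean it back, turn the drum back clockwise by its red handle until the handle stands in line with the green mark, then drop the pawl onto the wheel and ease the drum on back until the next tooth comes to rest against the pawl and it sits fully home. Never press pawl and teeth together hard, neither by turning nor by pushing the pawl down (keep it under 15 newtons), let go when done, and leave the green mark and the other things on the bench where they are.

Things in the scene. Friction and masses are not known exactly. Their poses are not given: they have to be found in the camera images.
- stand: grey base plate of the ratchet turntable, 215 x 200 mm, 12 mm thick, fixed to the bench. Origin on the bench on the drum's axis; z up; its x axis points from the drum axis towards the pawl-hinge side (the hinge lies at x +72, y +73 mm), y level and square to it. The drum on it is a disc 164 mm across; its teeth reach 44 mm above the bench, its dark deck 40 mm, the clamped circuit board on it 56 mm
- marker: small green block (22 x 10 mm, top 40 mm above the bench) that can be clamped anywhere along part of the base plate's rim just outside the drum: it shows where the drum must go, and stands somewhere else each time. Leave it there. This body's origin is on the drum axis at bench level and its x axis points at the block
- mark (a point): top of the green block, 97 mm from the drum axis and 40 mm above the bench. Same orientation as body marker
- handle_mid (a point): centre of the red revolving crank handle that stands upright on the drum: cylinder 18 mm across and 38 mm tall, this point is 83 mm above the bench and 52 mm from the drum axis; its top is at 102 mm, its lower end at 64 mm. It spins freely on its pin, so a gripper holding it need not turn. Its x, y axes spin with it and mean nothing
- drum_angle (a joint): angle of the drum, rad, on an arbitrary scale; grows counter-clockwise seen from above, so turning back (clockwise) makes it smaller. Starts at 1.2 to 1.8; 0.85 to 2.15 rad back lines the handle up with the mark; end stops at -1.0 and 2.2. The drum stays where it is left: about 3 N at the handle turns it. The pawl blocks turning back; winding forward clicks under it
- drum: aluminium drum, 164 mm across, with a ring of 20 steel saw teeth standing up on its rim (radius 66 to 80 mm, tooth pitch 18 degrees, tooth height 8 mm, steep faces on the clockwise side). Origin on the drum axis at bench level, its x axis points to the handle. Where the steep faces stand relative to the pawl is not given: feel for the catch
- pawl_angle (a joint): angle of the pawl about its level hinge, rad. 0 = fully seated between two teeth; above 0.09 the nose is clear of all teeth; 0.01 to 0.08 = it rides on a tooth's slope; 1.75 = leaning back on its stop. Past about 1.4 it falls back by its own weight and stays; below about 1.3 it falls onto the wheel by its own weight (80 g, no spring), so it needs no pressing down
- pawl_bar (a point): centre of the yellow cross-bar on the pawl, by which it is lifted: a cylinder 12 mm thick and 36 mm long, lying parallel to the hinge (along the stand's y axis), its two ends free to pinch. With the pawl down it is 82 mm above the bench. It moves on an arc of 63.5 mm radius about pawl_hinge, up and over towards the stand's +x; parked, it lies 39 mm beyond the hinge and 50 mm above it
- pawl_hinge (a point): the middle of the pawl's hinge pin, 52 mm above the bench; the pin lies along the stand's y axis. Same orientation as the stand
- pawl: orange pawl with the yellow cross-bar and, at its end, a small steel nose (5 x 12 x 12 mm) that drops between the teeth. Origin at its hinge; its x axis points along the pawl to the nose, which lies 70 mm out
- suction_cup: bystander: translucent blue suction cup standing near the stand, 52 mm base, 52 mm tall; origin at the centre of its underside
- driver_blue: bystander: small black screwdriver with a blue end cap, 150 mm long, 18 mm thick, lying near the stand; origin on the bench under the front end of its grip
- driver_yellow: bystander: small black screwdriver with a yellow end cap, 150 mm long, 18 mm thick; origin on the bench under the front end of its grip
- driver_red: bystander: small black screwdriver with a red end cap, 150 mm long, 18 mm thick; origin on the bench under the front end of its grip
- screw_tray: bystander: white divided tray 110 x 80 x 28 mm; origin at the centre of its underside
- flux_bottle: bystander: white bottle with red cap, 40 mm across, 85 mm tall; origin at the centre of its underside
- multimeter: bystander: orange multimeter lying flat, 170 x 85 mm, 50 mm tall; origin at the centre of its underside
- tweezers: bystander: steel tweezers lying flat, 130 mm long, 6 mm thick; origin at the centre of the underside

How it is judged:
On the way, in this order (a step that is already met when the one before it is completed fails the run):
1. the pawl is lifted off and leaned back, with the drum still wound up (value of joint pawl_angle above 1.5 rad and value of joint drum_angle above 0.8 rad), for 0.2 s.
2. the drum is turned back to the mark while the pawl is clear of the teeth (value of joint pawl_angle above 0.09 rad and y of handle_mid in the frame of marker below 0.008 m and x of handle_mid in the frame of marker above 0 m), for 0.2 s.
At the end, for the whole second after the job is handed in: The pawl is fully down between two teeth (pawl angle under 0.01 rad), the drum is at rest with the handle at the green mark (at most 8 mm short of it) or up to one and a half teeth past it (23 mm at the handle, sideways from the line drum axis to mark), and the robot has let go (value of joint pawl_angle below 0.01 rad and y of handle_mid in the frame of marker between -0.0235 and 0.008 m and x of handle_mid in the frame of marker above 0 m and velocity of joint drum_angle between -0.02 and 0.02 rad/s); the robot touches nothing.
It fails at once if the green mark is shifted by more than 5 mm (distance of mark from where it was at the start of the episode above 0.005 m).
It fails at once if pawl and teeth are pressed together hard (more than 15 N between nose and teeth) (contact force between pawl and drum above 15 N).
It fails at once if another thing on the bench is moved by more than 25 mm (distance of any of suction_cup, driver_blue, driver_yellow, driver_red, screw_tray, flux_bottle, multimeter, tweezers from where it was at the start of the episode above 0.025 m).
It also fails if it takes over 72 s, if anything falls off the work surface, if the arm or the gripper's body presses on something with over 40 N, if the wrist force passes 120 N, or if a joint passes its speed limit or range.

## Working session

There is one attempt and no reset: what is moved stays moved. The work goes in short steps, Python scripts to look and compute and a tool call to move; the robot and the scene stay as the last step left them, time stands still between calls to the robot, and variables do not carry over. Pictures are saved under pics/ and viewed, about 8 in all and at most 12, crops included, and the job is handed in when it is done.

Besides the shell and the picture viewer there is one more tool, called after "Emit:" by a JSON object that holds its "op" and its "data". move_arm: Moves the arm, as the interface text tells. Its arguments: {"type":"object","properties":{"steps":{"type":"array"},"squeeze":{"type":"number"}},"required":["steps"]}

```bash
mkdir -p pics; python3 - <<'E'
from workcell import bot, imaging, spotter
import cv2, numpy as np
s=bot.sense(); print(s['time_s'],s['tool_pos'],s['orientation'],s['grip_width'],s['wrist_force'])
for c in ['scene','side']:
    im=imaging.get_image(c); cv2.imwrite(f'pics/{c}0.png',im[:,:,::-1])
    for q in ['stand','mark','handle_mid','pawl_bar','pawl_hinge','suction_cup','driver_blue','flux_bottle','multimeter']:
        r=spotter.mark_of(c,q)[:2]
        print(c,q,[(np.round(d['position'],3).tolist(),round(d['p'],2)) for d in r])
E
```

```text
0.0 [0.15802916 0.63008279 0.23070584] [[-9.69943637e-01  2.43329487e-01 -3.19923212e-04]
 [ 2.43329693e-01  9.69943013e-01 -1.10065343e-03]
 [ 4.24858516e-05 -1.14541860e-03 -9.99999343e-01]] 1.0006978155558366 [-0.06184769  0.60768361 -0.17800324]
scene stand [([0.503, 0.008, 0.0], 0.86), ([0.525, -0.04, 0.083], 0.58)]
scene mark [([0.43, -0.057, 0.043], 0.36)]
scene handle_mid [([0.521, -0.038, 0.087], 0.48)]
scene pawl_bar [([0.538, 0.073, 0.08], 0.42)]
scene pawl_hinge [([0.591, 0.056, 0.049], 0.87)]
scene suction_cup [([0.55, 0.174, -0.002], 0.47), ([0.539, -0.454, 0.002], 0.38)]
scene driver_blue [([0.48, -0.146, 0.004], 0.58)]
scene flux_bottle [([0.677, 0.369, -0.001], 0.64)]
scene multimeter [([0.5, 0.411, 0.002], 0.77)]
side stand [([0.5, 0.01, 0.002], 0.83)]
side mark [([0.428, -0.057, 0.038], 0.48)]
side handle_mid [([0.524, -0.038, 0.078], 0.45), ([0.624, -0.357, 0.002], 0.18)]
side pawl_bar [([0.677, 0.364, -0.0], 0.71), ([0.54, 0.076, 0.085], 0.53)]
side pawl_hinge []
side suction_cup [([0.553, 0.176, 0.003], 0.6)]
side driver_blue [([0.478, -0.147, 0.0], 0.68)]
side flux_bottle [([0.674, 0.364, 0.003], 0.87)]
side multimeter [([0.502, 0.41, 0.004], 0.74)]
```

View pics/scene0.png

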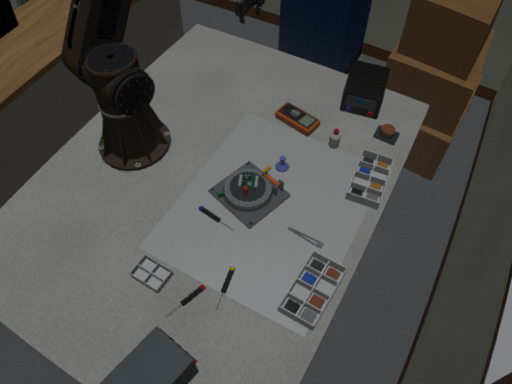

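View pics/side0.png

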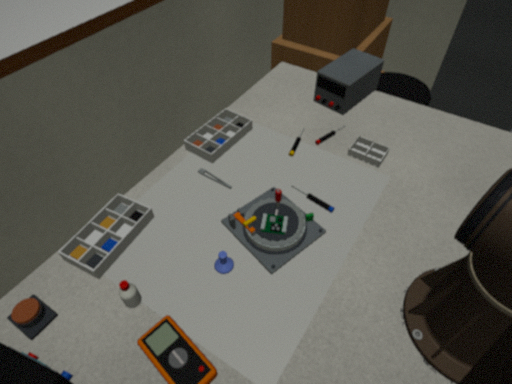

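The scene shows the ratchet at about (248,190) px with the pawl at its upper right, the green mark at its left corner (221,194) and the handle at (246,190). The suction cup (282,163) and the blue driver (212,216) are close by. The side view agrees: pawl at (245,220), mark at (309,216), handle at (278,196). I'm moving over the stand.

Emit:
{"op": "move_arm", "data": {"steps": [{"gripper": 0,"translation": [-1.2,-1.1,0],"rotation": [0,0,0]},{"gripper": 0,"translation": [-2.4,-2.2,0],"rotation": [0,0,0]},{"gripper": 0,"translation": [-3.6,-3.3,0],"rotation": [0,0,0]},{"gripper": 0,"translation": [-4.8,-4.4,0],"rotation": [0,0,0]},{"gripper": 0,"translation": [-6,-5.5,0],"rotation": [0,0,0]}]}}

```text
time_s: 1.5
tool_pos: [0.2933, 0.425, 0.2315]
orientation: [[-0.97, 0.243, 0.0], [0.243, 0.97, 0.0], [-0.0, 0.0, -1.0]]
wrist_force: [0.7, -0.1, 0.3]
grip_width: 0.997
```

Emit:
{"op": "move_arm", "data": {"steps": [{"gripper": 0,"translation": [-1.2,-1.1,0],"rotation": [0,0,0]},{"gripper": 0,"translation": [-2.4,-2.2,0],"rotation": [0,0,0]},{"gripper": 0,"translation": [-3.6,-3.3,0],"rotation": [0,0,0]},{"gripper": 0,"translation": [-4.8,-4.4,0],"rotation": [0,0,0]},{"gripper": 0,"translation": [-6,-5.5,0],"rotation": [0,0,0]}]}}

```text
time_s: 2.0
tool_pos: [0.4279, 0.221, 0.2316]
orientation: [[-0.97, 0.243, 0.001], [0.243, 0.97, 0.0], [-0.001, 0.0, -1.0]]
wrist_force: [0.6, 0.6, 0.3]
grip_width: 1.004
```

Emit:
{"op": "move_arm", "data": {"steps": [{"gripper": 0,"translation": [-1.2,-1.1,0],"rotation": [0,0,0]},{"gripper": 0,"translation": [-2.4,-2.2,0],"rotation": [0,0,0.2]},{"gripper": 0,"translation": [-3.6,-3.3,0],"rotation": [0,0,0.4]},{"gripper": 0,"translation": [-4.2,-3.9,0],"rotation": [0,0,0.5]},{"gripper": 0,"translation": [-4.2,-3.9,0],"rotation": [0,0,0.5]}]}}

```text
time_s: 2.5
tool_pos: [0.5225, 0.0758, 0.2313]
orientation: [[-0.949, 0.314, 0.001], [0.314, 0.949, -0.0], [-0.001, -0.0, -1.0]]
wrist_force: [0.1, -0.1, -0.2]
grip_width: 0.996
```

```bash
cat > h.py <<'E'
from workcell import bot, imaging, spotter
import cv2, numpy as np
from scipy.spatial.transform import Rotation as Rn
def marks(c,qs):
    imaging.get_image(c)
    for q in qs: print(c,q,[(np.round(d['position'],4).tolist(),round(d['p'],2)) for d in spotter.mark_of(c,q)[:2]])
def proj(c,P):
    i=imaging.camera_info(c)
    R,_=cv2.Rodrigues(np.array(i['rvec'],float)); p=R@np.array(P,float).T+np.array(i['tvec'],float).reshape(3,1)
    s=p[:2]/p[2]; s=s*(1+i['k1']*(s**2).sum(0)); K=np.array(i['camera_matrix'])
    return (K[:2,:2]@s+K[:2,2:]).T
def to(P,yaw_y=None):
    "units from measured pose to TCP P, jaw axis at yaw_y deg (tool down)"
    s=bot.sense(); R=np.array(s['orientation'])
    r=np.zeros(3)
    if yaw_y is not None:
        a=np.radians(yaw_y); y=np.array([np.cos(a),np.sin(a),0]); z=np.array([0,0,-1.]); T=np.c_[np.cross(y,z),y,z]
        r=Rn.from_matrix(R.T@T).as_rotvec(degrees=True)/8
    print('t',np.round(R.T@(np.array(P)-s['tool_pos'])/0.03,2),'r',np.round(r,2))
E
python3 - <<'E'
from h import *
qs=['stand','mark','handle_mid','pawl_bar','pawl_hinge','drum']
for _ in range(2): marks('wrist',qs)
im=imaging.get_image('wrist')
C=np.array([.501,.009]);x=np.array([.951,-.309]);y=np.array([.309,.951])
H=C+.072*x+.073*y
pts=[[*C,.044],[*H,.052],[*(H-.056*x),.082],[*(H-.056*x+.018*y),.082],[*(H-.056*x-.018*y),.082],[.429,-.057,.04],[.522,-.038,.102]]
for p in proj('wrist',pts): cv2.drawMarker(im,tuple(int(v) for v in p),(255,0,255),cv2.MARKER_CROSS,8)
cv2.imwrite('pics/w1.png',im[:,:,::-1])
E
```

```text
wrist stand [([0.5029, 0.0064, 0.0035], 0.8), ([0.4989, 0.0071, 0.0007], 0.48)]
wrist mark [([0.4328, -0.0598, 0.041], 0.6)]
wrist handle_mid [([0.5192, -0.0389, 0.0803], 0.82), ([0.4961, 0.4128, -0.0015], 0.6)]
wrist pawl_bar [([0.5389, 0.0767, 0.0867], 0.97)]
wrist pawl_hinge [([0.5867, 0.058, 0.0529], 0.58)]
wrist drum [([0.4995, 0.0069, 0.002], 0.77), ([0.7491, -0.0526, 0.0014], 0.5)]
wrist stand [([0.5036, 0.0075, 0.0017], 0.67)]
wrist mark [([0.4326, -0.0589, 0.0421], 0.6), ([0.5227, -0.0418, 0.0862], 0.39)]
wrist handle_mid [([0.5207, -0.0389, 0.0859], 0.86), ([0.5891, 0.0575, 0.0507], 0.51)]
wrist pawl_bar [([0.5398, 0.075, 0.0837], 0.6), ([0.6744, 0.3671, 0.0035], 0.5)]
wrist pawl_hinge [([0.5887, 0.0577, 0.0535], 0.63)]
wrist drum [([0.499, 0.0091, 0.0009], 0.92), ([0.6751, 0.3643, 0.0011], 0.32)]
```

View pics/w1.png

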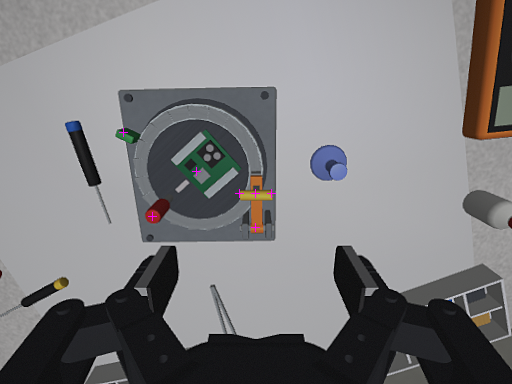

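The wrist view puts the bar ends at (238,193) and (272,195), hinge (256,228), handle top (152,216) and mark (127,134). My projected stand model (yaw about -17.5°) lands on them within about 2 to 4 px. Next I'll work out the pinch pose over the bar.

```bash
python3 - <<'E'
from h import *
to([.5383,.0733,.060],72.5)
E
```

```text
t [-0.61  0.01  5.71] r [ 0.    0.   -0.07]
```

Emit:
{"op": "move_arm", "data": {"steps": [{"gripper": 0,"translation": [-0.6,0,1.5],"rotation": [0,0,0]},{"gripper": 0,"translation": [-0.6,0,3],"rotation": [0,0,0]},{"gripper": 0,"translation": [-0.6,0,4.2],"rotation": [0,0,0]},{"gripper": 0,"translation": [-0.6,0,5.2],"rotation": [0,0,0]},{"gripper": 0,"translation": [-0.6,0,5.7],"rotation": [0,0,0]}]}}

```text
time_s: 3.75
tool_pos: [0.5366, 0.0729, 0.0577]
orientation: [[-0.951, 0.311, -0.003], [0.311, 0.951, -0.0], [0.003, -0.001, -1.0]]
wrist_force: [0.9, -0.0, -0.7]
grip_width: 0.999
```

Emit:
{"op": "move_arm", "data": {"steps": [{"gripper": 90,"translation": [0,0,0],"rotation": [0,0,0]},{"gripper": 90,"translation": [0,0,0],"rotation": [0,0,0]},{"gripper": 90,"translation": [0,0,0],"rotation": [0,0,0]},{"gripper": 120,"translation": [0,0,0],"rotation": [0,0,0]},{"gripper": 120,"translation": [0,0,0],"rotation": [0,0,0]}], "squeeze": 20}}

```text
time_s: 4.25
tool_pos: [0.5384, 0.0731, 0.0612]
orientation: [[-0.951, 0.31, 0.001], [0.31, 0.951, 0.0], [-0.001, 0.001, -1.0]]
wrist_force: [0.0, 0.2, -0.1]
grip_width: 0.538
```

```bash
python3 - <<'E'
from h import *
im=imaging.get_image('wrist'); cv2.imwrite('pics/w2.png',im[:,:,::-1])
E
```

```text
(no output)
```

View pics/w2.png

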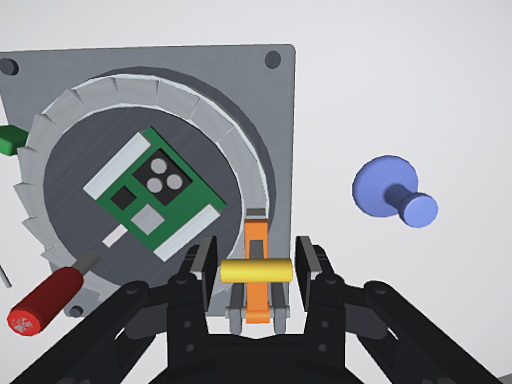

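The bar spans (221–292, 270) px and sits centred between the pads (inner faces at about 214 and 297). I'll close on it.

Emit:
{"op": "move_arm", "data": {"steps": [{"gripper": 150,"translation": [0,0,0],"rotation": [0,0,0]},{"gripper": 150,"translation": [0,0,0],"rotation": [0,0,0]},{"gripper": 165,"translation": [0,0,0],"rotation": [0,0,0]},{"gripper": 165,"translation": [0,0,0],"rotation": [0,0,0]},{"gripper": 165,"translation": [0,0,0],"rotation": [0,0,0]}], "squeeze": 20}}

```text
time_s: 4.8
tool_pos: [0.538, 0.0733, 0.0606]
orientation: [[-0.951, 0.31, 0.0], [0.31, 0.951, 0.0], [-0.0, 0.0, -1.0]]
wrist_force: [-1.6, 4.1, 6.9]
grip_width: 0.413
```

Emit:
{"op": "move_arm", "data": {"steps": [{"gripper": 165,"translation": [-0.17,0,-0.26],"rotation": [0,0,0]},{"gripper": 165,"translation": [-0.37,0,-0.5],"rotation": [0,0,0]},{"gripper": 165,"translation": [-0.58,0,-0.68],"rotation": [0,0,0]},{"gripper": 165,"translation": [-0.81,0,-0.83],"rotation": [0,0,0]},{"gripper": 165,"translation": [-1.06,0,-0.96],"rotation": [0,0,0]}]}}

```text
time_s: 5.3
tool_pos: [0.5683, 0.0637, 0.0894]
orientation: [[-0.951, 0.31, -0.0], [0.31, 0.951, 0.001], [0.0, 0.001, -1.0]]
wrist_force: [1.8, 7.4, -5.0]
grip_width: 0.419
```

Emit:
{"op": "move_arm", "data": {"steps": [{"gripper": 165,"translation": [-0.26,0,-0.08],"rotation": [0,0,0]},{"gripper": 165,"translation": [-0.53,0,-0.14],"rotation": [0,0,0]},{"gripper": 165,"translation": [-0.81,0,-0.16],"rotation": [0,0,0]},{"gripper": 165,"translation": [-1.08,0,-0.14],"rotation": [0,0,0]},{"gripper": 165,"translation": [-1.35,0,-0.08],"rotation": [0,0,0]}]}}

```text
time_s: 5.8
tool_pos: [0.6076, 0.0514, 0.092]
orientation: [[-0.951, 0.311, 0.001], [0.311, 0.951, 0.001], [-0.001, 0.001, -1.0]]
wrist_force: [1.3, 10.3, 3.0]
grip_width: 0.419
```

Emit:
{"op": "move_arm", "data": {"steps": [{"gripper": 165,"translation": [-0.27,0,0.08],"rotation": [0,0,0]},{"gripper": 165,"translation": [-0.52,0,0.21],"rotation": [0,0,0]},{"gripper": 165,"translation": [-0.67,0,0.31],"rotation": [0,0,0]},{"gripper": 165,"translation": [-0.67,0,0.31],"rotation": [0,0,0]}]}}

```text
time_s: 6.2
tool_pos: [0.6275, 0.0452, 0.0825]
orientation: [[-0.95, 0.311, 0.003], [0.311, 0.95, 0.001], [-0.002, 0.002, -1.0]]
wrist_force: [4.5, 10.7, 4.5]
grip_width: 0.412
```

```bash
python3 - <<'E'
from h import *
im=imaging.get_image('wrist'); cv2.imwrite('pics/w3.png',im[:,:,::-1])
E
```

```text
(no output)
```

View pics/w3.png

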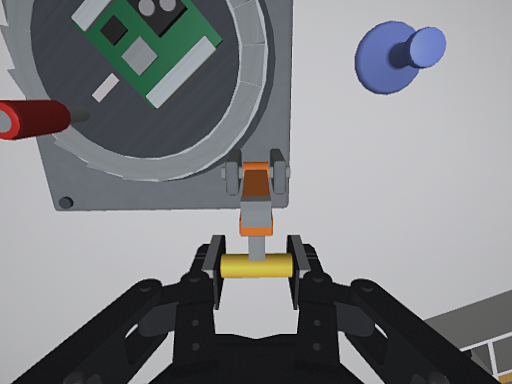

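The pawl leans back with its nose upright at (256,215), and the bar is still held at (257,265). I'll release, rise and head for the handle.

Emit:
{"op": "move_arm", "data": {"steps": [{"gripper": 80,"translation": [0,0,0],"rotation": [0,0,0]},{"gripper": 80,"translation": [0,0,0],"rotation": [0,0,0]},{"gripper": 80,"translation": [0,0,0],"rotation": [0,0,0]},{"gripper": 80,"translation": [0,0,0],"rotation": [0,0,0]},{"gripper": 80,"translation": [0,0,-0.5],"rotation": [0,0,0]}]}}

```text
time_s: 6.75
tool_pos: [0.6244, 0.0442, 0.0961]
orientation: [[-0.951, 0.311, -0.003], [0.311, 0.951, -0.0], [0.003, -0.001, -1.0]]
wrist_force: [-0.1, 0.6, 0.0]
grip_width: 0.685
```

Emit:
{"op": "move_arm", "data": {"steps": [{"gripper": 80,"translation": [0,0,-1],"rotation": [0,0,0]},{"gripper": 80,"translation": [0,0,-2],"rotation": [0,0,0]},{"gripper": 80,"translation": [0,0,-3],"rotation": [0,0,0]},{"gripper": 80,"translation": [1.2,-1.2,-3.2],"rotation": [0,0,0]},{"gripper": 80,"translation": [2.0,-2.3,-3.2],"rotation": [0,0,0]}]}}

```text
time_s: 7.25
tool_pos: [0.5468, -0.0026, 0.1955]
orientation: [[-0.951, 0.309, 0.003], [0.309, 0.951, -0.0], [-0.003, 0.001, -1.0]]
wrist_force: [0.3, 0.6, -0.5]
grip_width: 0.689
```

```bash
python3 - <<'E'
from h import *
for _ in range(2): marks('wrist',['stand','mark','handle_mid','drum','pawl_bar'])
im=imaging.get_image('wrist')
C=np.array([.501,.0085])
pts=[[*C,.04],[.4305,-.058,.04],[.521,-.0385,.102],[.521,-.0385,.064]]
for p in proj('wrist',pts): cv2.drawMarker(im,tuple(int(v) for v in p),(255,0,255),cv2.MARKER_CROSS,8)
cv2.imwrite('pics/w4.png',im[:,:,::-1])
to([.521,-.0385,.064])
E
```

```text
wrist stand [([0.5012, 0.008, 0.0033], 0.73)]
wrist mark [([0.4311, -0.0608, 0.0428], 0.61)]
wrist handle_mid [([0.5213, -0.0407, 0.0832], 0.63)]
wrist drum [([0.4997, 0.0085, -0.0011], 0.77)]
wrist pawl_bar [([0.6293, 0.0478, 0.1045], 0.84)]
wrist stand [([0.5057, 0.0098, 0.0021], 0.79), ([0.6277, 0.0465, 0.1007], 0.43)]
wrist mark [([0.4786, -0.144, -0.0009], 0.62), ([0.4345, -0.061, 0.0395], 0.54)]
wrist handle_mid [([0.5196, -0.0365, 0.0823], 0.73)]
wrist drum [([0.4976, 0.0095, -0.0014], 0.84), ([0.6274, -0.3534, 0.0022], 0.27)]
wrist pawl_bar [([0.6319, 0.0477, 0.1003], 0.63), ([0.5187, -0.0382, 0.0849], 0.46)]
t [ 0.46 -1.42  4.3 ] r [0. 0. 0.]
```

View pics/w4.png

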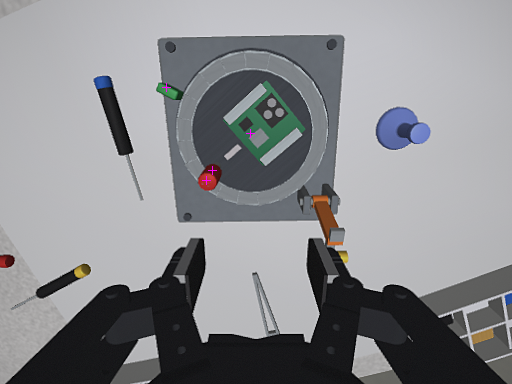

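The pawl stays parked at (325,220). The handle top (207,181) and the mark (167,88) match my projected points, so I'm descending to the handle.

Emit:
{"op": "move_arm", "data": {"steps": [{"gripper": 80,"translation": [0.45,-1.4,0],"rotation": [0,0,0]},{"gripper": 80,"translation": [0.45,-1.4,1.5],"rotation": [0,0,0]},{"gripper": 80,"translation": [0.45,-1.4,3],"rotation": [0,0,0]},{"gripper": 80,"translation": [0.45,-1.4,4.2],"rotation": [0,0,0]},{"gripper": 80,"translation": [0.45,-1.4,4.2],"rotation": [0,0,0]}]}}

```text
time_s: 8.4
tool_pos: [0.5186, -0.038, 0.0635]
orientation: [[-0.951, 0.31, -0.007], [0.31, 0.951, 0.001], [0.007, -0.001, -1.0]]
wrist_force: [0.7, 0.9, 0.2]
grip_width: 0.69
```

Emit:
{"op": "move_arm", "data": {"steps": [{"gripper": 190,"translation": [0,0,0],"rotation": [0,0,0]},{"gripper": 190,"translation": [0,0,0],"rotation": [0,0,0]},{"gripper": 215,"translation": [0,0,0],"rotation": [0,0,0]},{"gripper": 215,"translation": [0,0,0],"rotation": [0,0,0]},{"gripper": 215,"translation": [0,0,0],"rotation": [0,0,0]}], "squeeze": 30}}

```text
time_s: 8.9
tool_pos: [0.5232, -0.0387, 0.0692]
orientation: [[-0.951, 0.31, 0.004], [0.31, 0.951, -0.001], [-0.004, 0.001, -1.0]]
wrist_force: [1.1, -3.3, 5.4]
grip_width: 0.201
```

```bash
python3 - <<'E'
from h import *
s=bot.sense(); R=np.array(s['orientation']); print(s['tool_pos'])
C=np.array([.501,.0085]); a0=-66.
P=lambda a:C+.052*np.array([np.cos(np.radians(a)),np.sin(np.radians(a))])
for i in range(3):
    b=a0-i*24.3
    print([np.round((R[:2,:2].T@(P(b-24.3*k/5)-P(b)))/.03,2).tolist() for k in range(1,6)])
E
```

```text
[ 0.52316464 -0.03870883  0.06922573]
[[0.11, -0.09], [0.23, -0.18], [0.36, -0.25], [0.49, -0.31], [0.63, -0.36]]
[[0.14, -0.04], [0.29, -0.07], [0.43, -0.08], [0.58, -0.08], [0.73, -0.07]]
[[0.15, 0.02], [0.29, 0.06], [0.43, 0.11], [0.56, 0.16], [0.69, 0.23]]
```

Emit:
{"op": "move_arm", "data": {"steps": [{"gripper": 215,"translation": [0.11,-0.09,0],"rotation": [0,0,0]},{"gripper": 215,"translation": [0.23,-0.18,0],"rotation": [0,0,0]},{"gripper": 215,"translation": [0.36,-0.25,0],"rotation": [0,0,0]},{"gripper": 215,"translation": [0.49,-0.31,0],"rotation": [0,0,0]},{"gripper": 215,"translation": [0.63,-0.36,0],"rotation": [0,0,0]}]}}

```text
time_s: 9.4
tool_pos: [0.5022, -0.0435, 0.0692]
orientation: [[-0.951, 0.31, 0.005], [0.31, 0.951, -0.001], [-0.005, 0.001, -1.0]]
wrist_force: [3.3, -6.9, 11.3]
grip_width: 0.201
```

Emit:
{"op": "move_arm", "data": {"steps": [{"gripper": 215,"translation": [0.14,-0.04,0],"rotation": [0,0,0]},{"gripper": 215,"translation": [0.29,-0.07,0],"rotation": [0,0,0]},{"gripper": 215,"translation": [0.43,-0.08,0],"rotation": [0,0,0]},{"gripper": 215,"translation": [0.58,-0.08,0],"rotation": [0,0,0]},{"gripper": 215,"translation": [0.73,-0.07,0],"rotation": [0,0,0]}]}}

```text
time_s: 9.9
tool_pos: [0.48, -0.0389, 0.0691]
orientation: [[-0.951, 0.31, 0.004], [0.31, 0.951, -0.001], [-0.004, 0.0, -1.0]]
wrist_force: [-1.0, -11.3, 18.0]
grip_width: 0.203
```

Emit:
{"op": "move_arm", "data": {"steps": [{"gripper": 215,"translation": [0.15,0.02,0],"rotation": [0,0,0]},{"gripper": 215,"translation": [0.29,0.06,0],"rotation": [0,0,0]},{"gripper": 215,"translation": [0.43,0.11,0],"rotation": [0,0,0]},{"gripper": 215,"translation": [0.56,0.16,0],"rotation": [0,0,0]},{"gripper": 215,"translation": [0.69,0.23,0],"rotation": [0,0,0]}]}}

```text
time_s: 10.4
tool_pos: [0.4619, -0.0255, 0.069]
orientation: [[-0.951, 0.31, 0.003], [0.31, 0.951, -0.001], [-0.003, 0.0, -1.0]]
wrist_force: [-2.5, -6.5, 22.9]
grip_width: 0.202
```

Emit:
{"op": "move_arm", "data": {"steps": [{"gripper": 215,"translation": [0,0,0],"rotation": [0,0,0]},{"gripper": 215,"translation": [0,0,0],"rotation": [0,0,0]},{"gripper": 215,"translation": [0,0,0],"rotation": [0,0,0]}]}}

```text
time_s: 10.7
tool_pos: [0.4615, -0.0251, 0.069]
orientation: [[-0.951, 0.31, 0.002], [0.31, 0.951, -0.0], [-0.002, 0.0, -1.0]]
wrist_force: [-5.4, -1.8, 25.8]
grip_width: 0.201
```

```bash
python3 - <<'E'
from h import *
for _ in range(2): marks('wrist',['mark','drum','handle_mid','pawl_bar'])
im=imaging.get_image('wrist'); 
C=np.array([.501,.0085])
for p in proj('wrist',[[*C,.04],[.4305,-.058,.04]]): cv2.drawMarker(im,tuple(int(v) for v in p),(255,0,255),cv2.MARKER_CROSS,8)
cv2.imwrite('pics/w5.png',im[:,:,::-1])
marks('side',['mark','handle_mid','drum'])
E
```

```text
wrist mark [([0.432, -0.0576, 0.0398], 0.63)]
wrist drum [([0.5005, 0.0081, 0.0007], 0.91)]
wrist handle_mid [([0.4598, -0.0234, 0.082], 0.84)]
wrist pawl_bar []
wrist mark [([0.4331, -0.0578, 0.042], 0.88), ([0.5547, 0.1752, -0.0007], 0.66)]
wrist drum [([0.4978, 0.0058, 0.0014], 0.7), ([0.5537, 0.1766, -0.0011], 0.24)]
wrist handle_mid [([0.4595, -0.0272, 0.0826], 0.69)]
wrist pawl_bar [([0.4802, -0.1432, 0.0013], 0.17)]
side mark [([0.751, -0.0552, 0.0002], 0.73), ([0.4302, -0.06, 0.0369], 0.59)]
side handle_mid [([0.4641, -0.0258, 0.0811], 0.45)]
side drum [([0.5047, 0.0079, 0.0005], 0.76)]
```

View pics/w5.png

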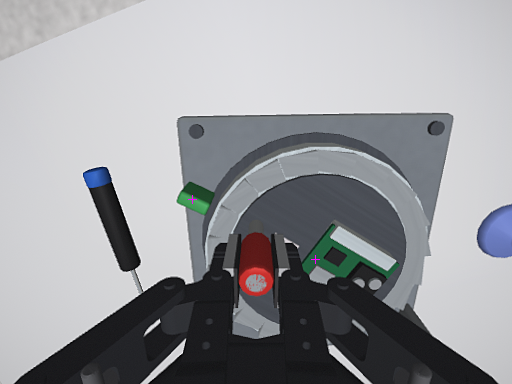

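The handle is in the jaws at (256,270), in line with the green block (193,198) as seen from the drum axis. The estimate is y ≈ -3 mm. There is a vertical preload of about 26 N, so I'll relieve it before releasing, then rise.

Emit:
{"op": "move_arm", "data": {"steps": [{"gripper": 215,"translation": [0,0,-0.1],"rotation": [0,0,0]},{"gripper": 215,"translation": [0,0,-0.15],"rotation": [0,0,0]},{"gripper": 120,"translation": [0,0,-0.15],"rotation": [0,0,0]},{"gripper": 90,"translation": [0,0,-0.15],"rotation": [0,0,0]},{"gripper": 90,"translation": [0,0,-0.15],"rotation": [0,0,0]}]}}

```text
time_s: 11.95
tool_pos: [0.4613, -0.025, 0.0722]
orientation: [[-0.951, 0.31, 0.001], [0.31, 0.951, -0.0], [-0.001, 0.0, -1.0]]
wrist_force: [0.3, 0.2, -0.0]
grip_width: 0.647
```

Emit:
{"op": "move_arm", "data": {"steps": [{"gripper": 90,"translation": [0,0,-1],"rotation": [0,0,0]},{"gripper": 90,"translation": [0,0,-2.3],"rotation": [0,0,0]},{"gripper": 90,"translation": [0,0,-3.5],"rotation": [0,0,0]},{"gripper": 90,"translation": [-1.3,0.4,-3.5],"rotation": [0,0,0]},{"gripper": 90,"translation": [-2.7,0.8,-3.5],"rotation": [0,0,0]}]}}

```text
time_s: 12.45
tool_pos: [0.5468, -0.0273, 0.1792]
orientation: [[-0.951, 0.31, 0.004], [0.31, 0.951, -0.0], [-0.003, 0.001, -1.0]]
wrist_force: [1.1, 0.3, -0.3]
grip_width: 0.649
```

```bash
python3 - <<'E'
from h import *
for _ in range(2): marks('wrist',['pawl_bar','handle_mid','mark','pawl_hinge'])
to([.6285,.0455,.085],72.5)
E
```

```text
wrist pawl_bar [([0.6314, 0.0472, 0.1003], 0.7)]
wrist handle_mid [([0.4589, -0.0209, 0.0808], 0.72)]
wrist mark [([0.4342, -0.0607, 0.0398], 0.82)]
wrist pawl_hinge [([0.4599, -0.0239, 0.0838], 0.71), ([0.5923, 0.0585, 0.0497], 0.59)]
wrist pawl_bar [([0.629, 0.0493, 0.1018], 0.6)]
wrist handle_mid [([0.4581, -0.0257, 0.0848], 0.67)]
wrist mark [([0.4347, -0.0589, 0.0369], 0.81)]
wrist pawl_hinge [([0.5858, 0.0574, 0.0554], 0.61)]
t [-1.9   3.17  3.06] r [-0.   -0.   -0.07]
```

Emit:
{"op": "move_arm", "data": {"steps": [{"gripper": 90,"translation": [-0.8,1.4,0],"rotation": [0,0,0]},{"gripper": 90,"translation": [-1.6,2.8,0],"rotation": [0,0,0]},{"gripper": 90,"translation": [-1.9,3.2,0.5],"rotation": [0,0,0]},{"gripper": 90,"translation": [-1.9,3.2,1.8],"rotation": [0,0,0]},{"gripper": 90,"translation": [-1.9,3.2,3],"rotation": [0,0,0]}]}}

```text
time_s: 13.45
tool_pos: [0.6298, 0.0469, 0.0859]
orientation: [[-0.951, 0.31, 0.001], [0.31, 0.951, 0.0], [-0.001, 0.0, -1.0]]
wrist_force: [0.1, -0.5, -0.3]
grip_width: 0.646
```

Emit:
{"op": "move_arm", "data": {"steps": [{"gripper": 140,"translation": [0,0,0],"rotation": [0,0,0]},{"gripper": 140,"translation": [0,0,0],"rotation": [0,0,0]},{"gripper": 165,"translation": [0,0,0],"rotation": [0,0,0]},{"gripper": 165,"translation": [0,0,0],"rotation": [0,0,0]},{"gripper": 165,"translation": [0,0,0],"rotation": [0,0,0]}], "squeeze": 20}}

```text
time_s: 13.95
tool_pos: [0.6287, 0.0457, 0.0883]
orientation: [[-0.95, 0.311, -0.001], [0.311, 0.95, -0.0], [0.001, -0.001, -1.0]]
wrist_force: [-5.9, -4.3, -7.2]
grip_width: 0.412
```

Emit:
{"op": "move_arm", "data": {"steps": [{"gripper": 165,"translation": [0.26,0,-0.18],"rotation": [0,0,0]},{"gripper": 165,"translation": [0.59,0,-0.33],"rotation": [0,0,0]},{"gripper": 165,"translation": [0.95,0,-0.43],"rotation": [0,0,0]},{"gripper": 165,"translation": [1.32,0,-0.46],"rotation": [0,0,0]},{"gripper": 165,"translation": [1.68,0,-0.43],"rotation": [0,0,0]}]}}

```text
time_s: 14.45
tool_pos: [0.5822, 0.0605, 0.1024]
orientation: [[-0.951, 0.31, 0.003], [0.31, 0.951, -0.001], [-0.003, -0.0, -1.0]]
wrist_force: [-3.7, -16.3, -0.2]
grip_width: 0.413
```

Emit:
{"op": "move_arm", "data": {"steps": [{"gripper": 165,"translation": [0.36,0,0.1],"rotation": [0,0,0]},{"gripper": 165,"translation": [0.7,0,0.25],"rotation": [0,0,0]},{"gripper": 165,"translation": [0.94,0,0.42],"rotation": [0,0,0]},{"gripper": 165,"translation": [1.11,0,0.56],"rotation": [0,0,0]},{"gripper": 165,"translation": [1.26,0,0.73],"rotation": [0,0,0]}]}}

```text
time_s: 14.95
tool_pos: [0.5449, 0.0722, 0.0799]
orientation: [[-0.951, 0.31, -0.0], [0.31, 0.951, -0.001], [-0.0, -0.001, -1.0]]
wrist_force: [-9.6, -18.3, 6.1]
grip_width: 0.411
```

```bash
python3 - <<'E'
from h import *
s=bot.sense(); print(s['tool_pos'],s['wrist_force'],s['grip_width'])
im=imaging.get_image('wrist'); cv2.imwrite('pics/w6.png',im[:,:,::-1])
for q in ['pawl_bar','pawl_hinge']: print(q,spotter.mark_of('wrist',q)[:1])
E
```

```text
[0.54485487 0.07221606 0.07987283] [ -9.60901533 -18.29416653   6.05951487] 0.4106423880151116
pawl_bar [{'position': [0.5508, 0.075, 0.094], 'p': 0.67}]
pawl_hinge [{'position': [0.5893, 0.0575, 0.0515], 'p': 0.59}]
```

View pics/w6.png

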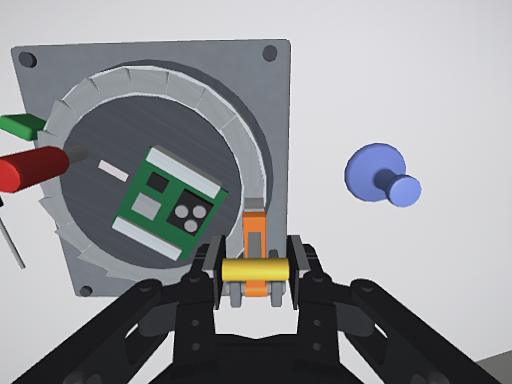

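The pawl hangs just above the wheel, with the nose at (254,205) and the bar at (255,269). I'll lower it a little more and let it drop.

Emit:
{"op": "move_arm", "data": {"steps": [{"gripper": 165,"translation": [0.05,-0.02,0.07],"rotation": [0,0,0]},{"gripper": 165,"translation": [0.1,-0.04,0.13],"rotation": [0,0,0]},{"gripper": 165,"translation": [0.1,-0.04,0.13],"rotation": [0,0,0]}]}}

```text
time_s: 15.4
tool_pos: [0.5421, 0.0727, 0.0759]
orientation: [[-0.951, 0.31, 0.0], [0.31, 0.951, -0.001], [-0.001, -0.0, -1.0]]
wrist_force: [-8.9, -8.2, 7.3]
grip_width: 0.415
```

Emit:
{"op": "move_arm", "data": {"steps": [{"gripper": 90,"translation": [0,0,0],"rotation": [0,0,0]},{"gripper": 90,"translation": [0,0,0],"rotation": [0,0,0]},{"gripper": 90,"translation": [0,0,0],"rotation": [0,0,0]},{"gripper": 90,"translation": [0,0,-0.2],"rotation": [0,0,0]},{"gripper": 90,"translation": [0,0,-1],"rotation": [0,0,0]}]}}

```text
time_s: 15.9
tool_pos: [0.5412, 0.0734, 0.103]
orientation: [[-0.951, 0.31, -0.003], [0.31, 0.951, -0.0], [0.003, -0.001, -1.0]]
wrist_force: [0.4, 0.5, 0.3]
grip_width: 0.648
```

Emit:
{"op": "move_arm", "data": {"steps": [{"gripper": 90,"translation": [0,-0.5,-1.5],"rotation": [0,0,0]},{"gripper": 90,"translation": [0,-1,-3],"rotation": [0,0,0]},{"gripper": 90,"translation": [0,-2,-3.5],"rotation": [0,0,0]}]}}

```text
time_s: 16.2
tool_pos: [0.526, 0.0168, 0.2135]
orientation: [[-0.951, 0.309, 0.006], [0.309, 0.951, 0.0], [-0.006, 0.002, -1.0]]
wrist_force: [0.2, -0.9, -0.6]
grip_width: 0.648
```

```bash
python3 - <<'E'
from h import *
for _ in range(2): marks('wrist',['pawl_bar','handle_mid','mark','drum'])
im=imaging.get_image('wrist'); cv2.imwrite('pics/w7.png',im[:,:,::-1])
to([.4612,-.025,.070],72.5)
E
```

```text
wrist pawl_bar [([0.539, 0.0759, 0.0828], 0.7)]
wrist handle_mid [([0.4592, -0.0245, 0.0795], 0.85), ([0.5898, 0.0551, 0.0511], 0.26)]
wrist mark [([0.4341, -0.0576, 0.0409], 0.83), ([0.5529, 0.1751, -0.0031], 0.62)]
wrist drum [([0.4995, 0.0081, 0.0026], 0.79)]
wrist pawl_bar [([0.5381, 0.0762, 0.0845], 0.63)]
wrist handle_mid [([0.5941, 0.0551, 0.0477], 0.73), ([0.4595, -0.0262, 0.0817], 0.59)]
wrist mark [([0.4327, -0.0595, 0.0398], 0.84)]
wrist drum [([0.5004, 0.0072, 0.0007], 0.61)]
t [ 1.54 -1.97  4.61] r [-0.   -0.01 -0.07]
```

View pics/w7.png

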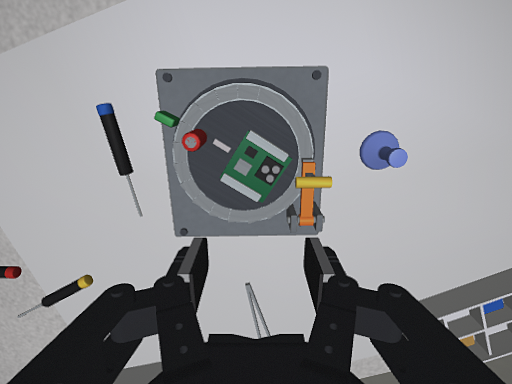

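The pawl has dropped onto the wheel, with the bar at (314,182) px and about 83 mm high. The handle (193,141) is still by the mark (166,118). I'll take the handle again.

Emit:
{"op": "move_arm", "data": {"steps": [{"gripper": 90,"translation": [0.8,-1,0],"rotation": [0,0,0]},{"gripper": 90,"translation": [1.55,-1.95,0.5],"rotation": [0,0,0]},{"gripper": 90,"translation": [1.55,-1.95,2],"rotation": [0,0,0]},{"gripper": 90,"translation": [1.55,-1.95,3.5],"rotation": [0,0,0]},{"gripper": 90,"translation": [1.55,-1.95,4.5],"rotation": [0,0,0]}]}}

```text
time_s: 17.25
tool_pos: [0.4605, -0.0246, 0.0716]
orientation: [[-0.951, 0.311, -0.001], [0.311, 0.951, 0.0], [0.001, -0.0, -1.0]]
wrist_force: [0.3, 0.3, 0.4]
grip_width: 0.644
```

Emit:
{"op": "move_arm", "data": {"steps": [{"gripper": 185,"translation": [0,0,0],"rotation": [0,0,0]},{"gripper": 185,"translation": [0,0,0],"rotation": [0,0,0]},{"gripper": 185,"translation": [0,0,0],"rotation": [0,0,0]},{"gripper": 190,"translation": [0,0,0],"rotation": [0,0,0]},{"gripper": 190,"translation": [0,0,0],"rotation": [0,0,0]}]}}

```text
time_s: 17.75
tool_pos: [0.4623, -0.0248, 0.075]
orientation: [[-0.951, 0.31, 0.002], [0.31, 0.951, -0.0], [-0.002, 0.0, -1.0]]
wrist_force: [-0.1, 0.7, -0.8]
grip_width: 0.255
```

```bash
python3 - <<'E'
from h import *
s=bot.sense(); print(s['tool_pos'],s['wrist_force'],s['grip_width'])
E
```

```text
[ 0.4622778  -0.02479171  0.0749727 ] [-0.0843703   0.68330335 -0.77589561] 0.2548312417834755
```

Emit:
{"op": "move_arm", "data": {"steps": [{"gripper": 212,"translation": [0,0,0],"rotation": [0,0,0]},{"gripper": 212,"translation": [0,0,0],"rotation": [0,0,0]},{"gripper": 212,"translation": [0,0,-0.05],"rotation": [0,0,0]},{"gripper": 212,"translation": [0,0,-0.05],"rotation": [0,0,0]}], "squeeze": 20}}

```text
time_s: 18.15
tool_pos: [0.4616, -0.0248, 0.0755]
orientation: [[-0.951, 0.31, 0.001], [0.31, 0.951, -0.0], [-0.0, 0.0, -1.0]]
wrist_force: [1.0, -1.7, -7.1]
grip_width: 0.201
```

```bash
cat > f.py <<'E'
from h import *
C=np.array([.501,.0083]); s=bot.sense(); p=np.array(s['tool_pos'][:2])-C; a=np.arctan2(p[1],p[0])
t=np.array([np.sin(a),-np.cos(a)]); R=np.array(s['orientation'])
print('t',s['time_s'],'ang',np.degrees(a).round(2),'rad mm',(1e3*np.linalg.norm(p)).round(1),'F',np.round(s['wrist_force'],1),'F_cw_resist',(-np.array(s['wrist_force'][:2])@t).round(1),'w',s['grip_width'])
for d in (1,2,3,4,5):
    b=a-d/52; q=.052*np.array([np.cos(b),np.sin(b)]); q0=.052*np.array([np.cos(a),np.sin(a)])
    print(d,'mm',np.round(R[:2,:2].T@(q-q0)/.03,3))
E
python3 f.py
```

```text
t 18.15 ang -139.96 rad mm 51.4 F [ 1.  -1.7 -7.1] F_cw_resist 1.9 w 0.2007129821350032
1 mm [0.028 0.018]
2 mm [0.056 0.036]
3 mm [0.083 0.055]
4 mm [0.11  0.075]
5 mm [0.137 0.095]
```

Emit:
{"op": "move_arm", "data": {"steps": [{"gripper": 212,"translation": [0.02,0.013,0],"rotation": [0,0,0]},{"gripper": 212,"translation": [0.04,0.026,0],"rotation": [0,0,0]},{"gripper": 212,"translation": [0.056,0.036,0],"rotation": [0,0,0]},{"gripper": 212,"translation": [0.056,0.036,0],"rotation": [0,0,0]}]}}

```text
time_s: 18.55
tool_pos: [0.4603, -0.0231, 0.0754]
orientation: [[-0.951, 0.31, 0.0], [0.31, 0.951, -0.0], [-0.0, 0.0, -1.0]]
wrist_force: [2.3, -1.9, -2.5]
grip_width: 0.201
```

```bash
python3 f.py
```

```text
t 18.55 ang -142.3 rad mm 51.4 F [ 2.3 -1.9 -2.5] F_cw_resist 2.9 w 0.20107521610048995
1 mm [0.027 0.019]
2 mm [0.054 0.039]
3 mm [0.081 0.059]
4 mm [0.107 0.079]
5 mm [0.133 0.1  ]
```

Emit:
{"op": "move_arm", "data": {"steps": [{"gripper": 212,"translation": [0.02,0.014,0],"rotation": [0,0,0]},{"gripper": 212,"translation": [0.04,0.028,0],"rotation": [0,0,0]},{"gripper": 212,"translation": [0.054,0.039,0],"rotation": [0,0,0]},{"gripper": 212,"translation": [0.054,0.039,0],"rotation": [0,0,0]}]}}

```text
time_s: 18.95
tool_pos: [0.4599, -0.0224, 0.0755]
orientation: [[-0.951, 0.31, 0.002], [0.31, 0.951, -0.001], [-0.002, -0.0, -1.0]]
wrist_force: [5.3, -14.8, -6.0]
grip_width: 0.199
```

There is firm contact: the last 2 mm command moved the handle only 0.8 mm, against about 15 N at the handle (roughly 8 N at the nose). I'll relax the command and let go.

Emit:
{"op": "move_arm", "data": {"steps": [{"gripper": 212,"translation": [-0.032,-0.026,0],"rotation": [0,0,0]},{"gripper": 212,"translation": [-0.032,-0.026,0],"rotation": [0,0,0]}]}}

```text
time_s: 19.15
tool_pos: [0.4601, -0.0228, 0.0754]
orientation: [[-0.951, 0.311, 0.001], [0.311, 0.951, -0.0], [-0.001, 0.0, -1.0]]
wrist_force: [4.1, -3.3, -2.7]
grip_width: 0.2
```

```bash
python3 f.py; python3 - <<'E'
from h import *
for c in ['side','scene','wrist']: marks(c,['pawl_bar','handle_mid'])
im=imaging.get_image('side'); p=proj('side',[[.545,.05,.06]])[0].astype(int); print(p)
cv2.imwrite('pics/s8.png',cv2.resize(im[p[1]-50:p[1]+50,p[0]-65:p[0]+65],None,fx=6,fy=6,interpolation=cv2.INTER_CUBIC)[:,:,::-1])
E
```

```text
t 19.15 ang -142.82 rad mm 51.4 F [ 4.1 -3.3 -2.7] F_cw_resist 5.1 w 0.1995107909541714
1 mm [0.027 0.019]
2 mm [0.054 0.039]
3 mm [0.08  0.059]
4 mm [0.107 0.08 ]
5 mm [0.132 0.101]
side pawl_bar [([0.5394, 0.0749, 0.0821], 0.74)]
side handle_mid [([0.4639, -0.0211, 0.079], 0.47)]
scene pawl_bar [([0.5403, 0.0739, 0.0809], 0.51)]
scene handle_mid [([0.4598, -0.0237, 0.0832], 0.4)]
wrist pawl_bar [([0.5404, 0.077, 0.0826], 0.87)]
wrist handle_mid [([0.4574, -0.0248, 0.0813], 0.76)]
[252 219]
```

View pics/s8.png

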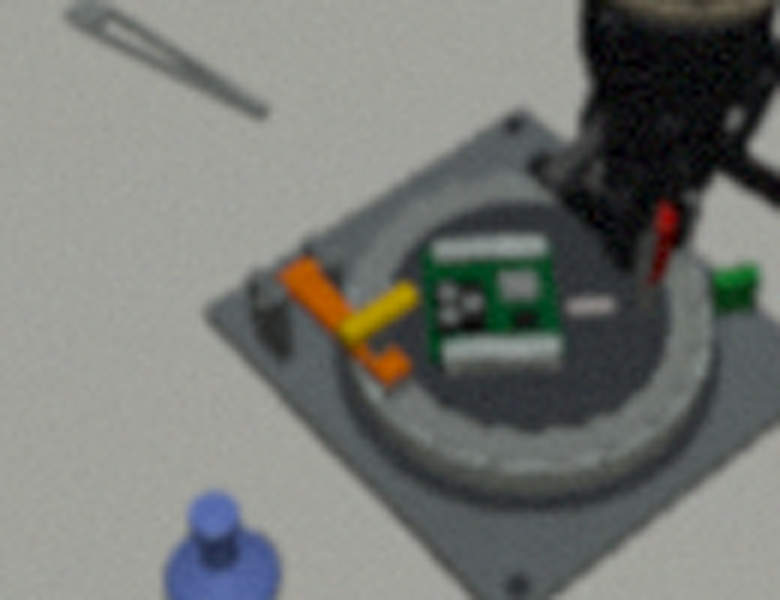

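The bar sits 82 mm above the bench in all three cameras, which is the pawl-down height. The crop shows the nose (400,370) on the ring and the handle (660,240) by the green mark (735,290). I'm letting go.

Emit:
{"op": "move_arm", "data": {"steps": [{"gripper": 150,"translation": [-0.032,-0.026,0],"rotation": [0,0,0]},{"gripper": 90,"translation": [-0.032,-0.026,0],"rotation": [0,0,0]},{"gripper": 90,"translation": [-0.032,-0.026,0],"rotation": [0,0,0]},{"gripper": 90,"translation": [-0.032,-0.026,0],"rotation": [0,0,0]}]}}

```text
time_s: 20.05
tool_pos: [0.4601, -0.0236, 0.0753]
orientation: [[-0.951, 0.31, -0.0], [0.31, 0.951, 0.0], [0.0, -0.0, -1.0]]
wrist_force: [-1.0, -0.1, -0.3]
grip_width: 0.649
```

That call shifted the command a second 1.2 mm back as the fingers opened, which may have drawn the drum slightly off the tooth. I'll take the handle again and ease it home once more, then open without any shift.

Emit:
{"op": "move_arm", "data": {"steps": [{"gripper": 185,"translation": [0,0,0],"rotation": [0,0,0]},{"gripper": 185,"translation": [0,0,0],"rotation": [0,0,0]},{"gripper": 212,"translation": [0,0,0],"rotation": [0,0,0]},{"gripper": 212,"translation": [0,0,0],"rotation": [0,0,0]},{"gripper": 212,"translation": [0,0,0],"rotation": [0,0,0]}], "squeeze": 20}}

```text
time_s: 20.55
tool_pos: [0.4607, -0.0236, 0.0754]
orientation: [[-0.951, 0.31, 0.001], [0.31, 0.951, 0.0], [-0.001, 0.0, -1.0]]
wrist_force: [1.9, 4.2, 2.6]
grip_width: 0.203
```

```bash
python3 f.py|head -1
```

```text
t 20.55 ang -141.62 rad mm 51.4 F [1.9 4.2 2.6] F_cw_resist -2.1 w 0.20322450447032167
```

Emit:
{"op": "move_arm", "data": {"steps": [{"gripper": 212,"translation": [0.013,0.01,0],"rotation": [0,0,0]},{"gripper": 212,"translation": [0.027,0.02,0],"rotation": [0,0,0]},{"gripper": 212,"translation": [0.027,0.02,0],"rotation": [0,0,0]}]}}

```text
time_s: 20.85
tool_pos: [0.4603, -0.023, 0.0754]
orientation: [[-0.951, 0.31, 0.001], [0.31, 0.951, -0.0], [-0.001, 0.0, -1.0]]
wrist_force: [5.3, -1.0, 2.2]
grip_width: 0.196
```

```bash
python3 f.py|head -1
```

```text
t 20.85 ang -142.44 rad mm 51.3 F [ 5.3 -1.   2.2] F_cw_resist 4.0 w 0.19560349456420986
```

Emit:
{"op": "move_arm", "data": {"steps": [{"gripper": 212,"translation": [0.01,0.007,0],"rotation": [0,0,0]},{"gripper": 212,"translation": [0.02,0.014,0],"rotation": [0,0,0]},{"gripper": 212,"translation": [0.02,0.014,0],"rotation": [0,0,0]}]}}

```text
time_s: 21.15
tool_pos: [0.4603, -0.0228, 0.0755]
orientation: [[-0.951, 0.31, 0.002], [0.31, 0.951, -0.001], [-0.002, -0.0, -1.0]]
wrist_force: [6.4, -6.1, -0.3]
grip_width: 0.201
```

```bash
python3 f.py|head -1
```

```text
t 21.15 ang -142.66 rad mm 51.2 F [ 6.4 -6.1 -0.3] F_cw_resist 8.8 w 0.2007085736560722
```

The drum is against the tooth again: resistance rose from 4 to 8.8 N over the last 0.2 mm. I'll open now with no shift and then rise straight up.

Emit:
{"op": "move_arm", "data": {"steps": [{"gripper": 150,"translation": [0,0,0],"rotation": [0,0,0]},{"gripper": 100,"translation": [0,0,0],"rotation": [0,0,0]},{"gripper": 100,"translation": [0,0,0],"rotation": [0,0,0]},{"gripper": 100,"translation": [0,0,0],"rotation": [0,0,0]}]}}

```text
time_s: 21.55
tool_pos: [0.4589, -0.0222, 0.0752]
orientation: [[-0.951, 0.31, -0.001], [0.31, 0.951, 0.0], [0.001, -0.0, -1.0]]
wrist_force: [-0.1, 0.2, 0.2]
grip_width: 0.607
```

Emit:
{"op": "move_arm", "data": {"steps": [{"gripper": 100,"translation": [0,0,-1],"rotation": [0,0,0]},{"gripper": 100,"translation": [0,0,-2.3],"rotation": [0,0,0]},{"gripper": 100,"translation": [0,0,-3.5],"rotation": [0,0,0]},{"gripper": 100,"translation": [-1.5,0.5,-3.5],"rotation": [0,0,0]},{"gripper": 100,"translation": [-2.5,1,-3.5],"rotation": [0,0,0]}]}}

```text
time_s: 22.05
tool_pos: [0.5426, -0.0174, 0.1826]
orientation: [[-0.95, 0.311, 0.005], [0.311, 0.95, -0.0], [-0.005, 0.001, -1.0]]
wrist_force: [0.7, 0.3, -0.2]
grip_width: 0.606
```

```bash
python3 - <<'E'
from h import *
for _ in range(2): marks('wrist',['pawl_bar','handle_mid','mark'])
marks('side',['suction_cup','driver_blue'])
im=imaging.get_image('wrist'); cv2.imwrite('pics/w9.png',im[:,:,::-1])
p=proj('wrist',[[.53,.078,.05]])[0].astype(int); p=np.clip(p,[50,38],[461,345])
cv2.imwrite('pics/w9.png',np.hstack([cv2.resize(im[:288,:384],(400,300)),cv2.resize(im[p[1]-38:p[1]+37,p[0]-50:p[0]+50],(400,300),interpolation=cv2.INTER_CUBIC)])[:,:,::-1])
E
```

```text
wrist pawl_bar [([0.5389, 0.0749, 0.082], 0.83), ([0.4329, -0.0599, 0.0398], 0.2)]
wrist handle_mid [([0.4552, -0.022, 0.0865], 0.69), ([0.6248, -0.3543, 0.0012], 0.54)]
wrist mark [([0.4333, -0.0585, 0.039], 0.58), ([0.5911, 0.0553, 0.047], 0.31)]
wrist pawl_bar [([0.5393, 0.0774, 0.0838], 0.91), ([0.5084, 0.008, 0.0031], 0.2)]
wrist handle_mid [([0.4541, -0.0234, 0.083], 0.63)]
wrist mark [([0.4337, -0.0585, 0.0404], 0.8)]
side suction_cup [([0.5556, 0.1725, 0.0034], 0.63)]
side driver_blue [([0.5552, 0.1746, 0.0016], 0.23)]
```

View pics/w9.png

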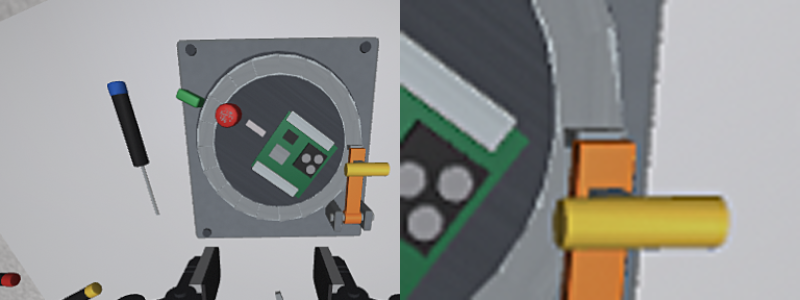

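The nose (right crop, about (595,137)) sits tight against a steep tooth edge, and the gripper is clear of everything. The handle (228,115) stands just past the mark (188,97), within tolerance. I'm handing in.

```bash
python3 -c "
from workcell import bot
print(bot.job_done()); s=bot.sense(); print(s['time_s'],s['wrist_force'])"
```

```text
the job is handed in; nothing more can be done
None
the job is handed in; nothing more can be done
```

I leaned the pawl back and turned the drum clockwise by the handle, about 73°, to the green mark. I then lowered and dropped the pawl, eased the drum on until a tooth stopped against it, and handed the job in at about 22 s. No verdict came back.

**Last checks:**
- **Pawl:** the bar was about 82–84 mm above the bench, and 82 mm is the pawl-down height. The nose showed against a steep tooth edge. The cameras cannot resolve the 0.01 rad limit directly, so full seating rests on the felt catch and these views.
- **Handle:** it stood an estimated 6 mm past the mark, and 23 mm is allowed. That estimate depends on the mark's position, which scattered by a few millimetres between readings.
- **Forces:** the highest force felt at the handle while easing was about 15 N, which I put at about 8 N at the nose. I had no direct reading of the contact force there.
- **Let go:** the gripper was open and clear, with wrist force near zero.
- **Bystanders:** the suction cup read within about 4 mm of where it started. The side camera's last look for the blue driver only returned the suction cup's position at low confidence. It still shows in the last wrist picture, but I did not re-measure it or the other things.

**What went wrong:**
- **First release:** I repeated a back-off by mistake and drew the drum back by up to about 1 mm. I gripped the handle again, eased it home (8.8 N at the handle) and opened without any shift.
- **Turning to the mark:** the grip built up about 26 N vertically on the handle, which I relieved before letting go.

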